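# Load the grinding balls into the mill carrier

### The arm

A 7-joint arm with a two-finger parallel gripper is mounted at the origin on the work surface. World frame = base frame: x ahead of the robot, y to its left, z up, the work surface at z = 0. Lengths are in m, angles in rad, forces in N, time in s.
With the tool pointing down it reaches from about 0.425 to 0.875 m from the base axis. Payload 4.7 kg.
Tool frame: the origin (TCP) lies on the centre line of the jaws, within the pads' length; the fingertips stand 22 mm ahead of it and the grasp point (between the pads) lies 3 mm ahead of it; z points along the fingers, y is the direction in which the jaws open and shut (so a half turn about z gives the same grasp; the last joint's range is limited). The gripper opens to 87 mm and grips with 3 to 60 N. Pads are 19 mm wide; open, the fingers measure 117 mm over their backs; the gripper's body (75 mm by 190 mm) begins 51 mm behind the grasp point.
Start: joints at [1.252, 0.321, -0.07, 1.45, 0.023, 1.371, -0.057], TCP at [0.212, -0.614, 0.245] pointing down, gripper open.
Joint ranges: [-2.86, 2.86], [-0.3, 2.09], [-1.38, 1.24], [0.06, 2.45], [-1.56, 4.7], [0.09, 2.05], [-2.69, 2.69]. Speed limits (rad/s): [2.57, 2.57, 3.14, 3.14, 3.14, 3.14, 3.14].

### API

Orientations are given as a rotation vector (axis times angle).
In Python, from bench import ctrl, imaging, close_job, finder gives the robot as it stands. The module is installed in compiled form; this text tells all that it offers.
- The arm moves only by the shell command python3 -m jog 'ROWS' [FORCE]. ROWS is JSON, a list that holds one entry, the list of rows, each a list of 7 numbers: the shift along the tool's x, y, z in cm, then the turn, a rotation vector about the tool's x, y, z in degrees, then the finger opening in cm, from 0 to 8.7. In form: [[[dx, dy, dz, ax, ay, az, claw], ...]]. A call has 1 to 12 rows; each row shifts and turns the commanded pose from where the row before left it, along the tool's axes as they then stand; what a row does not reach is not made up. A row lasts 1/10 s, in which the tool goes at most 50 mm and 8.59 degrees, less where a joint would pass 70% of its speed; a pose out of reach is approached as far as the arm can. A call is refused whole if a number of a shift passes 5 or a number of a turn 8.59, either way. A call with a gripper value outside its range is refused whole. The fingers move at their own pace and stop on an object; FORCE is the grip in N (left out, the last holds). Time passes only in rows, so rows that do not move let the fingers close. It gives the time, the measured TCP pose, the force and the opening at its end, in the units of the state.
- ctrl.get_state(): the state, without advancing time (a new reading comes with each control period).
- imaging.get_image(name): name is "side" or "top"; returns a dict with "frame" (400x640x3 uint8, red, green, blue), "intrinsics" (3x3 intrinsics, pixels), "pose" (4x4, takes a point from camera to world coordinates). Camera axes: x right, y down, z forward; pixel columns grow to the right and rows downward; lengths in m; the calibration is good to about 2 mm. A picture is of the moment at which its call begins. There is no depth.
- close_job(): hands the job in, once; it reports no verdict.
Trained networks look in the newest picture that a camera, given by its name, has taken for a name from the list of things; names that differ only in an ending like _2 or _b are one class to them, and where a whole thing is asked for, a point or a joint stands for the part that bears it (a point fixed in the world has none). Each returns a list of dicts, best first, with "conf" (0 to 1); they miss things now and then, are a little off and sometimes report something else, mostly with a low value. They report only what shows in the picture. A call takes as long as a camera call. They do not tell look-alikes from the thing itself.
- finder.trace(label, camera): "region" (400x640 bool, what is visible of it) and "point" ([row, column] as shares, 0 to 1, of the picture: columns of its width, rows of its height, amid what is visible of it).
- finder.spot_point(label, camera): "point" ([row, column] as shares, 0 to 1, of the picture: columns of its width, rows of its height: a listed point, or the origin of a listed thing).
The state is a dict: "time": time; "joint_positions": joint angles; "qd": joint speeds; "joint_torque": joint torques, N m; "position": TCP position; "tool_rot": TCP orientation; "ft_force": force on the tool from outside, world axes, zero at the start; "torque": the same for the moment, N m; "grip_width": opening from 0.0 (shut) to 1.0 (fully open).
Only numpy, scipy, OpenCV 4.12 (cv2) and the standard library are available. Lean on these libraries where they do the work, as an engineer would, in place of code of your own. Each camera call takes 0.05 s, during which the arm holds its last target. There are 200 camera calls.

### The job

Load the ball-mill carrier: put one white ceramic grinding ball into each of the two wells marked with a yellow ring, so that each ball lies at rest on the floor of its own well. Either white ball may go in either yellow well.

Things in the scene. Friction and masses are not known exactly. Their poses are not given: they have to be found in the camera images.
- ball_a_center (a point): first white ceramic grinding ball, 30 mm diameter, 85 g; this point is its centre. It starts on one of four tubular nests (26 mm wide, narrower than the ball, 80 mm apart in a square) of a low green rack, its centre about 31 mm above the bench; the rack's plate is 6 mm thick. A dark steel and a red-brown agate ball of the same size lie in two other nests; places vary.
- ball_b_center (a point): second white ceramic grinding ball, 30 mm diameter, 85 g; this point is its centre. It starts on another nest of the same rack, in the same way.
- yellow_a_collar: first yellow ring, 64 mm outside, 50 mm inside, 3 mm thick, fixed around the mouth of one well of a fixed blue four-well carrier (170 mm square); origin at the ring's centre on its underside, 28 mm above the bench, z up. The round well is 50 mm wide; its floor lies 20 mm below the origin, with a 16 mm hole that centres the ball. The two other wells have white rings.
- yellow_b_collar: second yellow ring, the same as the first, around another well of the same carrier (wells 80 mm apart in a square; which are yellow varies). A seated ball's centre lies about 7 mm below the ring's origin.
Things that resemble listed ones, but are neither listed nor needed, are in the scene too. Leave any purple look-alike of the part that bears ball_b_center alone.

How it is judged:
At the end, for the whole second after the job is handed in: Each yellow-ringed well holds one white ball, either ball in either well: the ball's centre is within 12 mm of the ring's centre seen from above and at least 2 mm below the ring's underside, and both balls are at rest (under 0.03 m/s) (((horizontal distance between ball_a_center and yellow_a_collar below 0.012 m and z of ball_a_center in the frame of yellow_a_collar below -0.002 m and horizontal distance between ball_b_center and yellow_b_collar below 0.012 m and z of ball_b_center in the frame of yellow_b_collar below -0.002 m) or (horizontal distance between ball_a_center and yellow_b_collar below 0.012 m and z of ball_a_center in the frame of yellow_b_collar below -0.002 m and horizontal distance between ball_b_center and yellow_a_collar below 0.012 m and z of ball_b_center in the frame of yellow_a_collar below -0.002 m)) and linear speed of each of ball_a, ball_b below 0.03 m/s); the robot touches nothing.
It also fails if it takes over 48 s, if anything falls off the work surface, if the arm or the gripper's body presses on something with over 40 N, if the wrist force passes 120 N, or if a joint passes its speed limit or range.

## Working session

There is one attempt and no reset: what is moved stays moved. The work goes in short steps, Python scripts to look and compute and a shell command to move; the robot and the scene stay as the last step left them, time stands still between calls to the robot, and variables do not carry over. Pictures are saved under pics/ and viewed, about 8 in all and at most 12, crops included, and the job is handed in when it is done.

```bash
mkdir -p pics; cat > h.py <<'E'
import numpy as np, cv2
from bench import ctrl, imaging, close_job, finder
def ray(im,pt,z):
    K=np.array(im["intrinsics"]);T=np.array(im["pose"])
    d=T[:3,:3]@np.linalg.inv(K)@np.array([pt[1]*640,pt[0]*400,1]);o=T[:3,3]
    return o+d*(z-o[2])/d[2]
def save(im,n): cv2.imwrite(f"pics/{n}.png",im["frame"][:,:,::-1])
E
python3 - <<'E'
from h import *
np.set_printoptions(precision=4,suppress=True)
s=ctrl.get_state();print(s["time"],s["position"],s["tool_rot"],s["grip_width"])
for c in("top","side"):
    im=imaging.get_image(c);save(im,c+"0");print(c,np.array(im["pose"])[:3])
    for l,z in(("ball_a_center",.031),("yellow_a_collar",.028)):
        for r in finder.spot_point(l,c):
            p=r["point"];print(l,round(r["conf"],2),"px",np.round([p[1]*640,p[0]*400],1),ray(im,p,z)[:2])
E
```

```text
0.0 [ 0.2121 -0.6139  0.2434] [-3.0963 -0.5201  0.0007] 0.9945625539678359
top [[-0.1584 -0.9627  0.2194  0.362 ]
 [-0.9874  0.1544 -0.0355  0.0273]
 [ 0.0003 -0.2223 -0.975   0.8041]]
ball_a_center 0.74 px [383.  157.9] [ 0.5933 -0.1493]
yellow_a_collar 0.66 px [184.4 188.5] [0.594  0.2355]
side [[ 0.9397 -0.2471  0.2363  0.3377]
 [-0.3419 -0.6734  0.6554 -0.4155]
 [-0.0028 -0.6967 -0.7173  0.5505]]
ball_a_center 0.72 px [410.1 280.5] [ 0.5953 -0.1548]
yellow_a_collar 0.46 px [320.9 140.6] [0.595  0.2274]
```

View pics/top0.png

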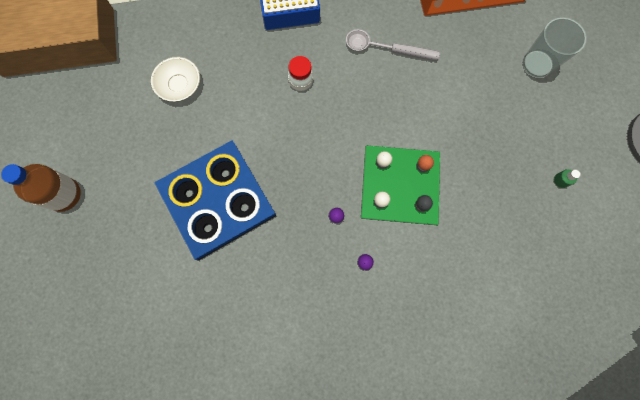

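View pics/side0.png

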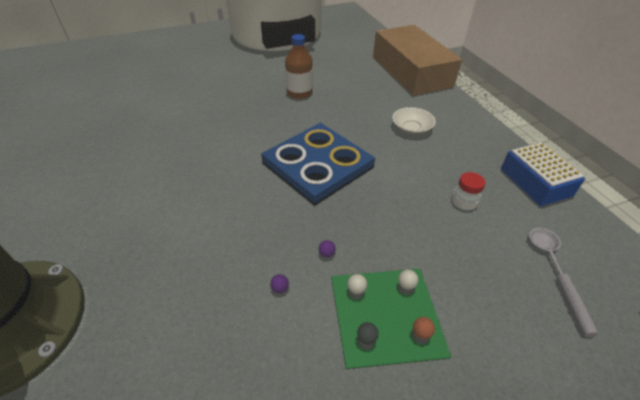

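The top view shows the white balls at (384,159) and (382,200), with agate at (426,163) and steel at (424,203). The yellow rings are at (185,190) and (222,170). The side view agrees, and the purple balls sit outside the rack. Next I'll measure all four precisely in both views.

```bash
cat >> h.py <<'E'
def comps(m,amin):
    n,_,st,c=cv2.connectedComponentsWithStats(m.astype(np.uint8));return [(c[i],st[i,4],st[i]) for i in range(1,n) if st[i,4]>amin]
def balls(im,box):
    x0,x1,y0,y1=box;h=cv2.cvtColor(im["frame"],cv2.COLOR_RGB2HSV).astype(int);m=np.zeros((400,640),bool)
    m[y0:y1,x0:x1]=((h[...,1]<90)&(h[...,2]>110))[y0:y1,x0:x1];return comps(m,60)
def rings(im,box):
    x0,x1,y0,y1=box;h=cv2.cvtColor(im["frame"],cv2.COLOR_RGB2HSV).astype(int);m=np.zeros((400,640),np.uint8)
    m[y0:y1,x0:x1]=((h[...,0]>12)&(h[...,0]<35)&(h[...,1]>90)&(h[...,2]>80))[y0:y1,x0:x1]
    cs=cv2.findContours(m,cv2.RETR_EXTERNAL,cv2.CHAIN_APPROX_NONE)[0];return [cv2.fitEllipse(c) for c in cs if len(c)>40]
E
python3 - <<'E'
from h import *
np.set_printoptions(precision=4,suppress=True)
B={"top":((362,400,146,222),(150,280,140,260)),"side":((338,425,265,302),(255,380,120,200))}
for c in B:
    im=imaging.get_image(c)
    for q,a,st in balls(im,B[c][0]): print(c,"ball",q,a,st[:4],ray(im,[(q[1]+.5)/400,(q[0]+.5)/640],.031)[:2])
    for e in rings(im,B[c][1]): print(c,"ring",np.array(e[0]),e[1],ray(im,[(e[0][1]+.5)/400,(e[0][0]+.5)/640],.031)[:2])
    for r in finder.trace("ball_a_center",c): print("trace",r["conf"],np.array(r["point"])*[400,640],r["region"].sum())
    # rack corners: green
    h=cv2.cvtColor(im["frame"],cv2.COLOR_RGB2HSV); g=cv2.inRange(h,(50,120,60),(75,255,255))
    k=max(cv2.findContours(g,0,1)[0],key=cv2.contourArea);k=cv2.approxPolyDP(cv2.convexHull(k),5,True)[:,0]
    print(c,"rack",[np.round(ray(im,[(p[1]+.5)/400,(p[0]+.5)/640],.006)[:2],3).tolist() for p in k])
E
```

```text
top ball [362.8182 162.5859] 99 [362 146   4  43] [ 0.5889 -0.1099]
top ball [384.0363 158.4041] 193 [377 151  15  16] [ 0.5908 -0.1519]
top ball [381.8861 198.6634] 202 [374 191  16  16] [ 0.5133 -0.1322]
top ring [184.9223 189.9362] (30.8752384185791, 33.120704650878906) [0.589  0.2331]
top ring [222.1182 169.4662] (30.37985610961914, 32.48427963256836) [0.6181 0.159 ]
trace 0.77 [161.   385.28] 216
top rack [[0.629, -0.127], [0.594, -0.269], [0.452, -0.232], [0.489, -0.091]]
side ball [408.933  276.4048] 373 [398 265  24  23] [ 0.5976 -0.1487]
side ball [356.6657 281.5432] 359 [347 266  21  27] [ 0.5173 -0.1292]
side ring [344.4748 155.6319] (18.486526489257812, 29.13661766052246) [0.6215 0.1569]
side ring [318.5784 138.2265] (16.687694549560547, 27.386123657226562) [0.5922 0.2314]
trace 0.59 [276.88  408.128] 289
side rack [[0.629, -0.14], [0.595, -0.269], [0.457, -0.234], [0.493, -0.096]]
```

```bash
cat > d.py <<'E'
import sys
from h import *
from scipy.spatial.transform import Rotation as R
s=ctrl.get_state();t=np.array([float(a) for a in sys.argv[1:4]])
Rm=R.from_rotvec(s["tool_rot"]);print("t",s["time"],"pos",np.round(s["position"],4),"f",np.round(s["ft_force"],1),"grip cm",round(s["grip_width"]*8.7,2),"zax",np.round(Rm.as_matrix()[:,2],3))
print("delta tool cm",np.round(Rm.inv().apply(t-s["position"])*100,2))
E
python3 -m jog '[[[3.7,-2.98,0,0,0,0,5.5],[3.7,-2.98,0,0,0,0,5.5],[3.7,-2.98,0,0,0,0,5.5],[3.7,-2.98,0,0,0,0,5.5],[3.7,-2.98,0,0,0,0,5.5],[3.7,-2.98,0,0,0,0,5.5],[3.7,-2.98,0,0,0,0,5.5],[3.7,-2.98,0,0,0,0,5.5],[3.7,-2.98,0,0,0,0,5.5],[3.7,-2.98,0,0,0,0,5.5],[3.7,-2.98,0,0,0,0,5.5],[3.7,-2.98,0,0,0,0,5.5]]]' 15; python3 d.py .5140 -.1315 .10
```

```text
time: 1.7
position: [0.5159, -0.1297, 0.245]
tool_rot: [3.097, 0.52, 0.001]
ft_force: [0.5, -0.5, -0.1]
grip_width: 0.634
t 1.7 pos [ 0.5159 -0.1297  0.245 ] f [ 0.5 -0.5 -0.1] grip cm 5.52 zax [ 0.001 -0.001 -1.   ]
delta tool cm [-0.25  0.09 14.5 ]
```

```bash
python3 -m jog '[[[-0.2,0.1,3.6,0,0,0,5.5],[0,0,3.6,0,0,0,5.5],[0,0,3.6,0,0,0,5.5],[0,0,3.7,0,0,0,5.5],[0,0,0,0,0,0,5.5],[0,0,0,0,0,0,5.5]]]' 15; python3 d.py .5140 -.1315 .043
python3 - <<'E'
from h import *
a=imaging.get_image("top");b=imaging.get_image("side")
f=lambda i,x,y:cv2.resize(i["frame"][y-60:y+60,x-70:x+70],None,fx=2.8,fy=2.8,interpolation=2)
cv2.imwrite("pics/g1.png",np.hstack([f(a,385,180),f(b,370,280)])[:,:,::-1])
E
```

```text
time: 2.3
position: [0.5137, -0.1329, 0.1]
tool_rot: [-3.098, -0.52, 0.001]
ft_force: [0.1, -0.0, 0.6]
grip_width: 0.63
t 2.3 pos [ 0.5137 -0.1329  0.1   ] f [ 0.1 -0.   0.6] grip cm 5.48 zax [-0.  0. -1.]
delta tool cm [ 0.08 -0.12  5.7 ]
```

View pics/g1.png

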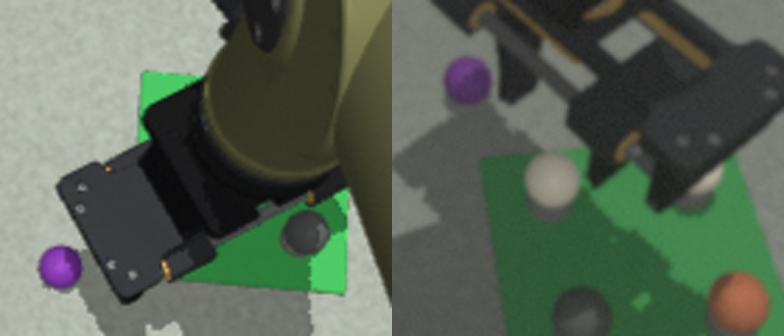

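The crop shows the gripper over the rack with its fingers clear of all the balls. Now descending onto the near white ball.

```bash
python3 -m jog '[[[0.05,-0.1,1.9,0,0,0,5.5],[0,0,1.9,0,0,0,5.5],[0,0,1.9,0,0,0,5.5],[0,0,0,0,0,0,5.5],[0,0,0,0,0,0,4.2],[0,0,0,0,0,0,3.5],[0,0,0,0,0,0,2.6],[0,0,0,0,0,0,2.4],[0,0,0,0,0,0,2.4],[0,0,0,0,0,0,2.4]]]' 15; python3 d.py .5905 .232 .12
```

```text
time: 3.4
position: [0.5143, -0.1319, 0.0433]
tool_rot: [3.098, 0.52, 0.002]
ft_force: [-0.1, 0.3, 5.7]
grip_width: 0.332
t 3.4 pos [ 0.5143 -0.1319  0.0433] f [-0.1  0.3  5.7] grip cm 2.89 zax [ 0.001 -0.    -1.   ]
delta tool cm [ 19.1  -31.89  -7.68]
```

```bash
python3 -m jog '[[[0,0,-1,0,0,0,2.4],[0,0,-2.5,0,0,0,2.4],[0,0,-3,0,0,0,2.4],[0,0,-1.2,0,0,0,2.4],[0,0,0,0,0,0,2.4]]]' 15; python3 d.py .5905 .232 .12
python3 - <<'E'
from h import *
a=imaging.get_image("top");b=imaging.get_image("side")
f=lambda i,x,y:cv2.resize(i["frame"][y-60:y+60,x-70:x+70],None,fx=2.8,fy=2.8,interpolation=2)
cv2.imwrite("pics/g2.png",np.hstack([f(a,385,180),f(b,370,260)])[:,:,::-1])
E
```

```text
time: 3.9
position: [0.515, -0.1323, 0.1214]
tool_rot: [3.096, 0.52, 0.005]
ft_force: [0.1, 0.9, -1.3]
grip_width: 0.333
t 3.9 pos [ 0.515  -0.1323  0.1214] f [ 0.1  0.9 -1.3] grip cm 2.9 zax [ 0.004 -0.002 -1.   ]
delta tool cm [ 19.03 -31.96   0.11]
```

View pics/g2.png

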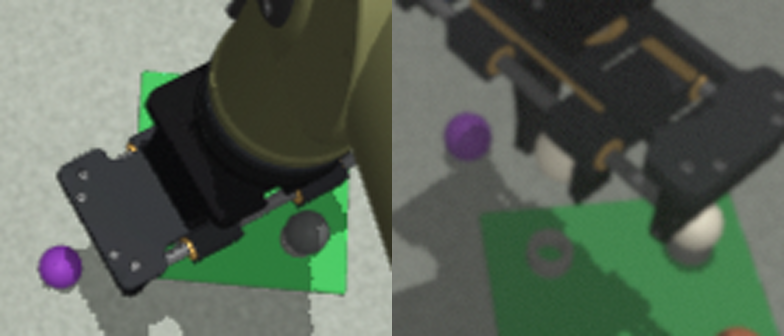

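The ball is held: the nest at (550,250) in the side crop is empty and the ball sits between the fingers. Moving it to the far yellow well.

```bash
python3 -m jog '[[[1.9,-3.2,0,0,0,0,2.4],[1.9,-3.2,0,0,0,0,2.4],[1.9,-3.2,0,0,0,0,2.4],[1.9,-3.2,0,0,0,0,2.4],[1.9,-3.2,0,0,0,0,2.4],[1.9,-3.2,0,0,0,0,2.4],[1.9,-3.2,0,0,0,0,2.4],[1.9,-3.2,0,0,0,0,2.4],[1.9,-3.2,0,0,0,0,2.4],[1.9,-3.2,0,0,0,0,2.4],[0,0,0,0,0,0,2.4],[0,0,0,0,0,0,2.4]]]' 15; python3 d.py .5905 .232 .058
```

```text
time: 5.2
position: [0.5873, 0.2335, 0.1173]
tool_rot: [3.097, 0.525, -0.006]
ft_force: [0.2, -1.3, -1.1]
grip_width: 0.333
t 5.2 pos [0.5873 0.2335 0.1173] f [ 0.2 -1.3 -1.1] grip cm 2.9 zax [-0.004 -0.001 -1.   ]
delta tool cm [0.28 0.25 5.93]
```

```bash
python3 -m jog '[[[0.25,0.2,2,0,0,0,2.4],[0,0,2,0,0,0,2.4],[0,0,1.8,0,0,0,2.4],[0,0,0,0,0,0,2.4],[0,0,0,0,0,0,2.4]]]' 15; python3 d.py .5905 .232 .057
python3 - <<'E'
from h import *
a=imaging.get_image("top");b=imaging.get_image("side")
f=lambda i,x,y:cv2.resize(i["frame"][y-60:y+60,x-70:x+70],None,fx=2.8,fy=2.8,interpolation=2)
cv2.imwrite("pics/g3.png",np.hstack([f(a,200,190),f(b,320,150)])[:,:,::-1])
E
```

```text
time: 5.7
position: [0.5915, 0.2308, 0.061]
tool_rot: [3.098, 0.519, -0.002]
ft_force: [-0.2, -0.5, -0.9]
grip_width: 0.331
t 5.7 pos [0.5915 0.2308 0.061 ] f [-0.2 -0.5 -0.9] grip cm 2.88 zax [-0.001 -0.001 -1.   ]
delta tool cm [-0.06 -0.15  0.4 ]
```

View pics/g3.png

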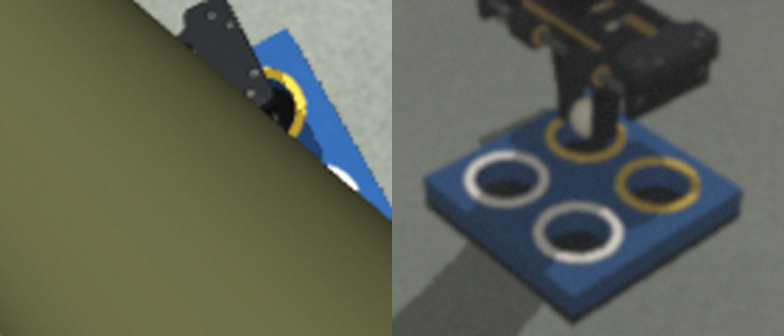

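The side crop shows the ball at (583,118) above the far yellow ring (585,138), centred between the fingers. Lowering a little further, then releasing.

```bash
python3 -m jog '[[[0,-0.1,0.4,0,0,0,2.4],[0,0,0,0,0,0,2.4],[0,0,0,0,0,0,3.4],[0,0,0,0,0,0,4.5],[0,0,0,0,0,0,5.5],[0,0,0,0,0,0,5.5],[0,0,-2,0,0,0,5.5],[0,0,-3,0,0,0,5.5],[0,0,-3,0,0,0,5.5]]]' 15; python3 d.py .5915 -.151 .13
python3 - <<'E'
from h import *
b=imaging.get_image("side")
cv2.imwrite("pics/g4.png",cv2.resize(b["frame"][90:210,250:390],None,fx=3,fy=3,interpolation=2)[:,:,::-1])
E
```

```text
time: 6.7
position: [0.5911, 0.2324, 0.138]
tool_rot: [3.098, 0.521, -0.002]
ft_force: [0.4, 0.4, 0.3]
grip_width: 0.63
t 6.7 pos [0.5911 0.2324 0.138 ] f [0.4 0.4 0.3] grip cm 5.48 zax [-0.001 -0.    -1.   ]
delta tool cm [-12.49  36.25   0.81]
```

View pics/g4.png

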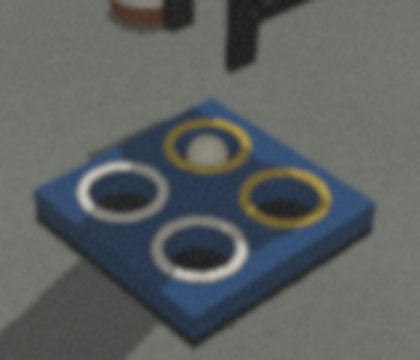

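The first ball is in the far yellow well (207,150 in the crop). On to the second ball.

```bash
python3 -m jog '[[[-1.25,3.62,0,0,0,0,5.5],[-1.25,3.62,0,0,0,0,5.5],[-1.25,3.62,0,0,0,0,5.5],[-1.25,3.62,0,0,0,0,5.5],[-1.25,3.62,0,0,0,0,5.5],[-1.25,3.62,0,0,0,0,5.5],[-1.25,3.62,0,0,0,0,5.5],[-1.25,3.62,0,0,0,0,5.5],[-1.25,3.62,0,0,0,0,5.5],[-1.25,3.62,0,0,0,0,5.5],[0,0,0,0,0,0,5.5],[0,0,0,0,0,0,5.5]]]' 15; python3 d.py .5915 -.151 .043
```

```text
time: 7.95
position: [0.5913, -0.1517, 0.1373]
tool_rot: [-3.099, -0.516, 0.0]
ft_force: [-0.3, 0.7, -0.0]
grip_width: 0.64
t 7.95 pos [ 0.5913 -0.1517  0.1373] f [-0.3  0.7 -0. ] grip cm 5.57 zax [-0.  0. -1.]
delta tool cm [ 0.04 -0.06  9.43]
```

```bash
python3 -m jog '[[[0,0,3,0,0,0,5.5],[0,0,3,0,0,0,5.5],[0,0,2,0,0,0,5.5],[0,0,1.4,0,0,0,5.5],[0,0,0,0,0,0,5.5],[0,0,0,0,0,0,4.2],[0,0,0,0,0,0,3.5],[0,0,0,0,0,0,2.6],[0,0,0,0,0,0,2.4],[0,0,0,0,0,0,2.4],[0,0,0,0,0,0,2.4]]]' 15; python3 -m jog '[[[0,0,-1,0,0,0,2.4],[0,0,-2.5,0,0,0,2.4],[0,0,-3,0,0,0,2.4],[0,0,-1.2,0,0,0,2.4],[0,0,0,0,0,0,2.4]]]' 15; python3 d.py .620 .158 .12
```

```text
time: 9.05
position: [0.5922, -0.1508, 0.0443]
tool_rot: [3.097, 0.52, 0.002]
ft_force: [-0.6, -1.1, 3.2]
grip_width: 0.333
time: 9.55
position: [0.5929, -0.1506, 0.1227]
tool_rot: [3.096, 0.52, 0.005]
ft_force: [0.4, -1.4, -1.4]
grip_width: 0.333
t 9.55 pos [ 0.5929 -0.1506  0.1227] f [ 0.4 -1.4 -1.4] grip cm 2.9 zax [ 0.004 -0.001 -1.   ]
delta tool cm [ 12.64 -28.28   0.24]
```

Held, with the same 2.9 cm opening as before. Moving to the second yellow well.

```bash
python3 -m jog '[[[1.26,-2.83,0,0,0,0,2.4],[1.26,-2.83,0,0,0,0,2.4],[1.26,-2.83,0,0,0,0,2.4],[1.26,-2.83,0,0,0,0,2.4],[1.26,-2.83,0,0,0,0,2.4],[1.26,-2.83,0,0,0,0,2.4],[1.26,-2.83,0,0,0,0,2.4],[1.26,-2.83,0,0,0,0,2.4],[1.26,-2.83,0,0,0,0,2.4],[1.26,-2.83,0,0,0,0,2.4],[0,0,0,0,0,0,2.4],[0,0,0,0,0,0,2.4]]]' 15; python3 d.py .620 .158 .060
```

```text
time: 10.75
position: [0.6169, 0.159, 0.1187]
tool_rot: [3.098, 0.524, -0.005]
ft_force: [0.2, -0.7, -2.0]
grip_width: 0.335
t 10.75 pos [0.6169 0.159  0.1187] f [ 0.2 -0.7 -2. ] grip cm 2.91 zax [-0.003 -0.001 -1.   ]
delta tool cm [0.27 0.2  5.87]
```

```bash
python3 -m jog '[[[0.25,0.2,2,0,0,0,2.4],[0,0,2,0,0,0,2.4],[0,0,1.9,0,0,0,2.4],[0,0,0,0,0,0,2.4],[0,0,0,0,0,0,2.4]]]' 15; python3 d.py .620 .158 .057
python3 - <<'E'
from h import *
b=imaging.get_image("side")
cv2.imwrite("pics/g5.png",cv2.resize(b["frame"][90:210,250:390],None,fx=3,fy=3,interpolation=2)[:,:,::-1])
E
```

```text
time: 11.25
position: [0.621, 0.1556, 0.0609]
tool_rot: [3.098, 0.518, -0.002]
ft_force: [0.1, -0.5, -1.1]
grip_width: 0.334
t 11.25 pos [0.621  0.1556 0.0609] f [ 0.1 -0.5 -1.1] grip cm 2.9 zax [-0.001 -0.001 -1.   ]
delta tool cm [-0.01 -0.26  0.39]
```

View pics/g5.png

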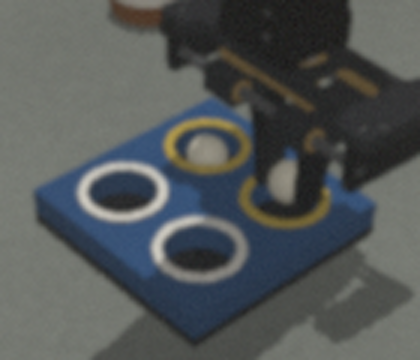

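The ball at (285,180) is above the second yellow ring (285,198). The first ball is still seated.

```bash
python3 -m jog '[[[0,-0.2,0.4,0,0,0,2.4],[0,0,0,0,0,0,2.4],[0,0,0,0,0,0,3.4],[0,0,0,0,0,0,4.5],[0,0,0,0,0,0,5.5],[0,0,0,0,0,0,5.5],[0,0,-2,0,0,0,5.5],[0,0,-4,0,0,0,5.5],[0,0,-4,0,0,0,5.5],[0,0,-4,0,0,0,5.5]]]' 15; python3 -m jog '[[[0,4,0,0,0,0,5.5],[0,4,0,0,0,0,5.5],[0,4,0,0,0,0,5.5],[0,4,0,0,0,0,5.5],[0,4,0,0,0,0,5.5],[0,4,0,0,0,0,5.5],[0,4,0,0,0,0,5.5],[0,4,0,0,0,0,5.5],[0,0,0,0,0,0,5.5],[0,0,0,0,0,0,5.5]]]' 15
python3 - <<'E'
from h import *
np.set_printoptions(precision=4,suppress=True)
B={"top":(150,280,140,260),"side":(255,380,120,200)};out=[]
for c in B:
    im=imaging.get_image(c)
    for e in rings(im,B[c]): print(c,"ring",np.array(e[0]),ray(im,[(e[0][1]+.5)/400,(e[0][0]+.5)/640],.031)[:2])
    for r in finder.spot_point("ball_a_center",c): p=r["point"];print(c,"ball",round(r["conf"],2),np.array(p)*[400,640],ray(im,p,.021)[:2])
    x,y=(215,200) if c=="top" else (320,160)
    out.append(cv2.resize(im["frame"][y-65:y+65,x-65:x+65],None,fx=3,fy=3,interpolation=2))
cv2.imwrite("pics/g6.png",np.hstack(out)[:,:,::-1])
E
```

```text
time: 12.3
position: [0.6203, 0.159, 0.199]
tool_rot: [3.098, 0.521, -0.0]
ft_force: [1.3, 0.9, -0.4]
grip_width: 0.631
time: 13.3
position: [0.725, -0.1449, 0.1968]
tool_rot: [-3.098, -0.516, 0.001]
ft_force: [-0.5, 1.0, -0.7]
grip_width: 0.628
top ring [184.9223 189.9362] [0.589  0.2331]
top ring [222.1086 169.4582] [0.6181 0.159 ]
top ball 0.57 [174.    224.576] [0.6127 0.1579]
side ring [344.4748 155.6319] [0.6215 0.1569]
side ring [318.6169 138.1762] [0.5924 0.2315]
side ball 0.4 [160.2 345.6] [0.6229 0.1551]
```

View pics/g6.png

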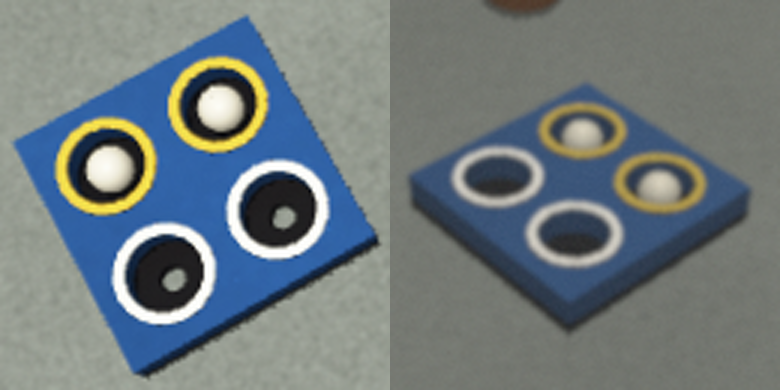

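Both white balls are seated in the yellow wells, at (110,168) and (221,106) in the top crop, and the arm is clear. Handing in.

```bash
python3 -c "from bench import close_job; print(close_job())"
```

```text
the job is handed in; nothing more can be done
None
```

Both white balls are in the yellow-ringed wells, one in each, and I handed the job in at about 13.4 s of the 48 s allowed. I gripped each ball near the fingertips, lifted it off its nest and released it just above the ring. Then I raised the arm and moved it away from the carrier.

- **Seating:** the last top and side pictures both show a ball low in each yellow well. The detector reported only one of the two balls. For that one, the top and side estimates put its centre about 6 mm and 2 mm from the ring centre, inside the 12 mm limit. The first ball I checked by eye only.
- **At rest:** I didn't measure ball speed. The first ball was in its well in every later picture.
- **Camera agreement:** the two cameras differed on ball and ring positions by up to about 7 mm, so I averaged them and matched the averages to the 80 mm spacing.
- **Forces:** the highest wrist force I read was 5.7 N upward, while closing on the first ball. It was gone after the lift.

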